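Lift the blue leaded pane onto the red rack

TASK

Take the glass lifter by its upright wooden grip, slide its blade under the blue leaded pane where it bridges the rails of its wooden rack, and lift the pane off on the blade. Set it down gently, square and centred, on the rails of the empty red rack, then draw the lifter out completely and stand it flat on the bench. Do not touch either pane with the gripper, never drop or tip the blue one, and leave the amber pane as it is.

Things in the scene. Friction and masses are not known exactly. Their poses are not given: they have to be found in the camera images.
- lifter_grip (a point): Glass lifter (spatula, 180 g): flat steel blade 36 mm wide, 3 mm thick, upright wooden grip on its 54 mm wide heel. This point is in the grip, 60 mm above the blade's underside; x points to the blade's tip, 110 mm ahead; the heel spans 25 mm behind to 21 mm ahead; z up. The grip is 30 mm along x, 18 mm along y (pinch it across y from above), its top 87 mm above the underside. Starts flat on the bench.
- blue_pane: Blue leaded pane, pale round centre: 90 (x) x 96 (y) x 6 mm, 110 g. Origin: centre of its underside, z up. Starts across the two rails of a fixed pale wood rack of the red rack's size, underside 26 mm above the bench, centred within 6 mm; the rails run along the pane's x within 3 degrees. Its -x side faces the robot: from there the blade enters between the rails, under the pane.
- amber_pane: Amber leaded glass pane, same size, on another wooden rack like the first. Origin: centre of its underside. To be left alone.
- red_rack: Empty red rack, fixed: two rails along its x, each 110 mm long, 20 wide, 26 high, 60 mm of free channel between them, open at both ends, with only two 4 mm high cross strips on the bench. Origin: centre of its underside; z up, -x faces the robot. The panes rest on the rail tops. The three racks stand about 24 cm apart in a row across the bench, in any order.
Mind the look-alikes: they are no part of the job. What is shaped like the blue_pane but turquoise is not meant. What is shaped like the part that bears lifter_grip but purple is not meant.

How it is judged:
By the outcome, as a careful person would: the job done as asked, in the order asked, and still so for the second after the job is handed in, with the robot touching nothing.
It also fails if it takes over 56 s, if anything falls off the work surface, if the arm or the gripper's body presses on something with over 40 N, if the wrist force passes 120 N, or if a joint passes its speed limit or range.

ROBOT

A 6-joint arm with a two-finger parallel gripper is mounted at the origin on the work surface. World frame = base frame: x ahead of the robot, y to its left, z up, the work surface at z = 0. Lengths are in m, angles in rad, forces in N, time in s.
With the tool pointing down it reaches from about 0.375 to 0.9 m from the base axis. Payload 3.1 kg.
Tool frame: the origin (TCP) lies between the finger pads; the fingertips stand 11 mm ahead of it and the grasp point (between the pads) lies 8 mm behind it; z points along the fingers, y is the line along which they close (so a half turn about z gives the same grasp; the last joint's range is limited). The gripper opens to 87 mm and grips with 3 to 60 N. Pads are 19 mm wide; open, the fingers measure 117 mm over their backs; the gripper's body (75 mm by 190 mm) begins 51 mm behind the grasp point.
Start: joints at [-1.339, 0.527, 1.433, -0, 1.181, -0.178], TCP at [0.249, -0.573, 0.234] pointing down, gripper open.
Joint ranges: [-3.08, 3.08], [-0.75, 2.2], [0.22, 2.44], [-1.43, 4.57], [0, 2.65], [-2.85, 2.85]. Speed limits (rad/s): [2.79, 2.79, 3.14, 3.14, 3.14, 3.14].

INTERFACE

Orientations are given as a unit quaternion [x, y, z, w].
In Python, from rig import robot gives the robot as it stands.
- The arm moves only by the tool move_arm, never from a script. Its argument "moves" is text: rows parted by semicolons, each of 7 numbers parted by spaces: the shift along the tool's x, y, z in units of 100 mm (1.0 is 100 mm), then the turn, a rotation vector about the tool's x, y, z in units of 90 degrees (1.0 is 90 degrees), then the opening, from 0 (shut) to 1 (fully open). A call has 1 to 12 rows; each row is the pose to reach, as a shift and turn from the pose commanded when the call began, along the tool's axes at that moment; what a row does not reach only later rows make up. A row lasts 1/10 s, in which the tool goes at most 50 mm and 8.59 degrees, less where a joint would pass 70% of its speed; a pose out of reach is approached as far as the arm can. A call with a number of a shift or a turn outside -1 to 1 is refused whole. A call with a gripper value outside its range is refused whole. The fingers move at their own pace and stop on an object; "squeeze" is the grip in N (left out, the last holds). Time passes only in rows, so rows that repeat a pose let the fingers close. It gives the time, the measured TCP pose, the force, the opening and the grip force at its end, in the units of the state.
- robot.get_obs(): the state, without advancing time (a new reading comes with each control period).
- robot.camera(name): name is "scene" or "top" or "wrist"; returns a dict with "image" (384x512x3 uint8, red, green, blue), "intrinsics" (3x3 intrinsics, pixels), "extrinsics" (4x4, takes a point from world to camera coordinates). Camera axes: x right, y up, looking along -z (the intrinsics and any distortion apply to the point x, -y, -z); pixel columns grow to the right and rows downward; lengths in m; the calibration is good to about 2 mm. A picture is of the moment at which its call begins. There is no depth.
- robot.hand_in(): hands the job in; it is judged then, once.
The state is a dict: "time": time; "q": joint angles; "joint_velocities": joint speeds; "joint_torque": joint torques, N m; "position": TCP position; "tool_rot": TCP orientation; "ft_force": force on the tool from outside, world axes, zero at the start; "moment": the same for the moment, N m; "grip_width": finger opening in m; "grip_force": force on a finger pad.
Only numpy, scipy, OpenCV 4.12 (cv2) and the standard library are available. Lean on these libraries where they do the work, as an engineer would, in place of code of your own. Each camera call takes 0.05 s, during which the arm holds its last target. There are 200 camera calls.

## Working session

There is one attempt and no reset: what is moved stays moved. The work goes in short steps, Python scripts to look and compute and a tool call to move; the robot and the scene stay as the last step left them, time stands still between calls to the robot, and variables do not carry over. Pictures are saved under pics/ and viewed, at most 10 in all, crops included, and the job is handed in when it is done.

Besides the shell and the picture viewer there is one more tool, called after ">>>" as name(argument=value, ...) on one line, values as JSON. move_arm: Moves the arm, as the interface text tells. Shifts and turns lie within -1 to 1; 1 stands for 100 mm of shift or 90 degrees of turn. Its arguments: {"type":"object","properties":{"moves":{"type":"string"},"squeeze":{"type":"number"}},"required":["moves"]}

```bash
mkdir -p pics; cat > h.py <<'E'
import numpy as np,cv2
from rig import robot
def cam(n,save=None):
    c=robot.camera(n)
    if save: cv2.imwrite('pics/'+save,c['image'][:,:,::-1])
    return c
def ray(c,u,v,z):
    K=np.array(c['intrinsics']);T=np.array(c['extrinsics']);R=T[:3,:3]
    d=np.linalg.inv(K)@[u,v,1]; d=R.T@(d*[1,-1,-1]); o=-R.T@T[:3,3]
    return o+d*(z-o[2])/d[2]
def proj(c,p):
    K=np.array(c['intrinsics']);T=np.array(c['extrinsics'])
    q=T[:3,:3]@p+T[:3,3]; q=K@(q*[1,-1,-1]); return q[:2]/q[2]
E
python3 - <<'E'
from h import *
for n in('top','scene'):
    c=cam(n,n+'0.png'); print(n,c.keys(),np.round(c['intrinsics'],1).tolist(),np.round(c['extrinsics'],3).tolist())
o=robot.get_obs();print(o['position'],o['tool_rot'],o['time'],o['grip_width'],o['ft_force'])
E
```

```text
top dict_keys(['image', 'intrinsics', 'extrinsics']) [[418.3, 0.0, 248.4], [0.0, 418.3, 196.2], [0.0, 0.0, 1.0]] [[0.004, -1.0, -0.004, 0.02], [0.994, 0.003, 0.106, -0.507], [-0.106, -0.004, 0.994, -0.823], [0.0, 0.0, 0.0, 1.0]]
scene dict_keys(['image', 'intrinsics', 'extrinsics']) [[451.2, 0.0, 256.4], [0.0, 451.2, 194.8], [0.0, 0.0, 1.0]] [[0.851, 0.525, 0.005, -0.422], [-0.347, 0.557, 0.755, 0.11], [0.394, -0.644, 0.656, -1.323], [0.0, 0.0, 0.0, 1.0]]
[ 0.24891121 -0.57261245  0.23267176] [ 9.79084147e-01  2.03453431e-01 -2.60471530e-06 -9.66285617e-04] 0.1 0.08661526469204617 [-0.5489844  -0.42581293  0.2621849 ]
```

View pics/top0.png

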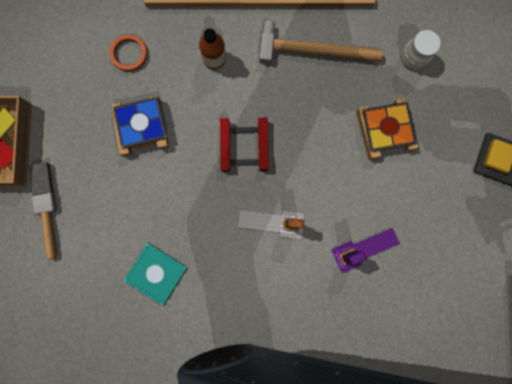

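View pics/scene0.png

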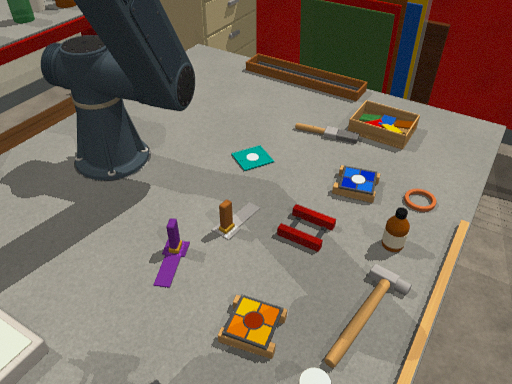

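The top view shows the blue pane at about (140,125), the red rack at (244,144) and the amber pane at (388,127). The real lifter has its grip at (292,224) and its tip at (240,219), so it points to +y. The purple lifter and the turquoise pane are decoys.

```bash
cat > m.py <<'E'
from h import *
def mask(im,lo,hi,roi):
    h=cv2.cvtColor(im,cv2.COLOR_RGB2HSV); m=cv2.inRange(h,np.array(lo),np.array(hi)); r=np.zeros_like(m); a,b,c,d=roi; r[b:d,a:c]=m[b:d,a:c]; return r
def rect(m,c,z):
    pts=np.argwhere(m)[:,::-1]
    w=np.array([ray(c,u,v,z)[:2] for u,v in pts])
    r=cv2.minAreaRect((w*1000).astype(np.float32)); return np.round(r[0],1),np.round(r[1],1),round(r[2],2),len(pts)
E
python3 - <<'E'
from m import *
c=cam('top');im=c['image']
print('blue',rect(mask(im,(105,150,60),(125,255,255),(105,90,180,165)),c,.032))
mr=mask(im,(0,150,40),(8,255,255),(210,105,280,180))|mask(im,(172,150,40),(180,255,255),(210,105,280,180))
print('red',rect(mr,c,.026)); 
for roi in((210,105,244,180),(244,105,280,180)):
    mm=mr.copy(); mm[:,:roi[0]]=0; mm[:,roi[2]:]=0; print(rect(mm,c,.026))
mb=mask(im,(0,0,135),(180,40,255),(225,200,315,250)); print('blade',rect(mb,c,.003))
mg=mask(im,(5,110,40),(22,255,255),(275,205,315,240)); print('grip',rect(mg,c,.087))
print('rackb',rect(mask(im,(8,80,120),(22,200,255),(100,85,180,165)),c,.026))
cv2.imwrite('pics/c1.png',cv2.resize(np.hstack([im[85:255,100:330,::-1],cv2.cvtColor((mr|mb)+mg//2,cv2.COLOR_GRAY2BGR)[85:255,100:330]]),None,fx=1.7,fy=1.7,interpolation=cv2.INTER_NEAREST))
E
```

```text
blue (array([660. , 247.6]), array([79.1, 84.9]), 14.01, 1142)
red (array([616.1,  31.5]), array([109.5,  98. ]), 1.41, 957)
(array([615.2,  71.3]), array([109.4,  18.7]), 0.63, 481)
(array([616.5,  -7.9]), array([107.6,  19.2]), 1.41, 476)
blade (array([451.7, -26.4]), array([129.4,  52.3]), 86.83, 593)
grip (array([447.2, -62.4]), array([33.8, 20.6]), 89.7, 197)
rackb (array([656., 251.]), array([109.7,  99.7]), 11.41, 236)
```

View pics/c1.png

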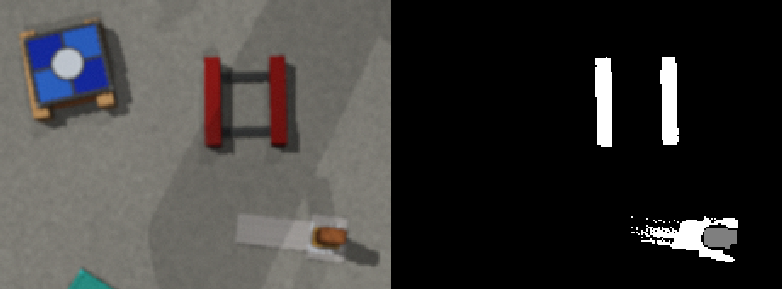

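>>> move_arm(moves="0.12 -0.12 0 0 0 0 1;0.36 -0.36 0 0 0 0 1;0.6 -0.6 0 0 0 0 1;0.8 -0.8 0 0 0 0 1;0.96 -0.97 0 0 0 0 1")

```text
time: 0.65
position: [0.2988, -0.444, 0.2332]
tool_rot: [0.979, 0.204, -0.0, -0.001]
ft_force: [-0.3, -0.5, -0.0]
grip_width: 0.0867
grip_force: 0.0
```

>>> move_arm(moves="0.24 -0.24 0 0 0 0 1;0.48 -0.48 0 0 0 0 1;0.72 -0.72 0 0 0 0 1;0.96 -0.97 0 0 0 0 1")

```text
time: 1.05
position: [0.3481, -0.3175, 0.2334]
tool_rot: [0.979, 0.203, 0.0, -0.0]
ft_force: [1.6, -0.2, 0.3]
grip_width: 0.087
grip_force: 0.0
```

>>> move_arm(moves="0.24 -0.24 0 0 0 0 1;0.48 -0.48 0 0 0 0 1;0.72 -0.72 0 0 0 0 1;0.96 -0.97 0 0 0 0 1")

```text
time: 1.45
position: [0.3976, -0.1903, 0.2335]
tool_rot: [0.979, 0.203, 0.0, 0.0]
ft_force: [0.1, -1.0, 0.4]
grip_width: 0.0866
grip_force: 0.0
```

>>> move_arm(moves="0.2 -0.2 0 0 0 -0.08 1;0.4 -0.4 0 0 0 -0.17 1;0.6 -0.6 0 0 0 -0.26 1;0.75 -0.75 0 0 0 -0.35 1;0.85 -0.86 0 0 0 -0.44 1;0.92 -0.93 0 0 0 -0.53 1;0.96 -0.97 0 0 0 -0.62 1;0.96 -0.97 0 0 0 -0.68 1;0.96 -0.97 0 0 0 -0.68 1;0.96 -0.97 0 0 0 -0.68 1")

```text
time: 2.45
position: [0.4465, -0.0643, 0.2335]
tool_rot: [0.74, 0.673, -0.0, -0.0]
ft_force: [-0.8, -0.1, 0.1]
grip_width: 0.087
grip_force: 0.0
```

```bash
python3 - <<'E'
from m import *
c=cam('wrist','w1.png'); print(np.round(c['intrinsics'],1).tolist(),np.round(c['extrinsics'],3).tolist())
o=robot.get_obs();print(o['position'],o['tool_rot'],o['time'],o['q'])
print(proj(c,[.447,-.062,.087]),proj(c,[.45,.048,.003]))
E
```

```text
[[283.7, 0.0, 250.3], [0.0, 283.7, 192.1], [0.0, 0.0, 1.0]] [[0.995, -0.096, -0.0, -0.45], [0.093, 0.962, -0.259, 0.05], [0.025, 0.257, 0.966, -0.384], [0.0, 0.0, 0.0, 1.0]]
[ 0.44658386 -0.06440983  0.23348403] [ 7.39816235e-01  6.72808986e-01 -2.39808111e-05 -8.41908792e-05] 2.5 [-3.91818806e-01  2.94824556e-01  1.85139072e+00  3.39620024e-05
  9.95550122e-01 -2.97039232e-01]
[251.33658411 183.35257927] [245.19441018  83.16487063]
```

View pics/w1.png

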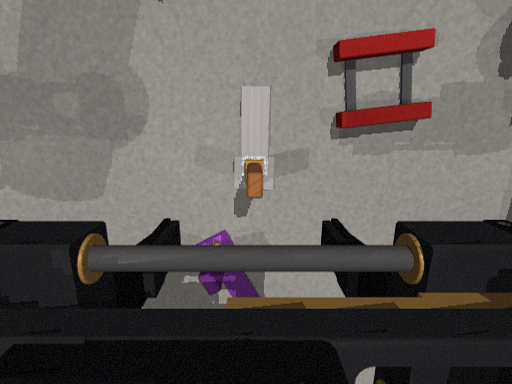

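The wrist view shows the lifter just ahead of the fingers: tip centre (256,86), blade edges at columns 242 to 270, heel columns 235 to 273. The grip top is near (255,183). The purple lifter is off to the left and behind.

```bash
python3 - <<'E'
from m import *
c=cam('wrist');im=c['image']
for n,u,v,z in(('tipL',242,86.5,.003),('tipR',270.5,86.5,.003),('bladebackL',241,150,.003),('bladebackR',269.5,150,.003),('heelL',235,187,.003),('heelR',273.5,187,.003)): print(n,np.round(ray(c,u,v,z)*1000,1))
h=cv2.cvtColor(im,cv2.COLOR_RGB2HSV)
m=mask(im,(5,110,20),(22,255,255),(235,150,275,210))
for v in range(158,202,4):
    u=np.where(m[v])[0]; print(v,u.min() if len(u) else 0,u.max() if len(u) else 0, h[v,255])
E
```

```text
tipL [445.6  44.4   3. ]
tipR [481.4  40.9   3. ]
bladebackL [436.  -34.9   3. ]
bladebackR [473.9 -38.6   3. ]
heelL [422.4 -84.8   3. ]
heelR [475.4 -89.9   3. ]
158 0 0 [  3  14 168]
162 245 262 [ 17 161 141]
166 245 262 [ 13 168  94]
170 245 261 [ 12 150  92]
174 245 262 [ 11 158 160]
178 245 262 [ 13 164 168]
182 245 262 [ 12 160 153]
186 247 262 [ 13 155 168]
190 247 262 [ 13 163 163]
194 247 261 [ 13 165 148]
198 0 0 [ 13  47 124]
```

>>> move_arm(moves="0 0.04 0.25 0 0 0.009 0.7;0 0.04 0.6 0 0 0.009 0.5;0 0.04 0.95 0 0 0.009 0.5")

```text
time: 2.85
position: [0.4515, -0.0652, 0.1382]
tool_rot: [0.744, 0.668, 0.001, 0.001]
ft_force: [0.8, -0.3, -0.5]
grip_width: 0.071
grip_force: 0.0
```

>>> move_arm(moves="0 0 0.25 0 0 0 0.5;0 0 0.5 0 0 0 0.5;0 0 0.7 0 0 0 0.5;0 0 0.84 0 0 0 0.5;0 0 0.88 0 0 0 0.5;0 0 0.88 0 0 0 0.5")

```text
time: 3.45
position: [0.4505, -0.0648, 0.0502]
tool_rot: [0.744, 0.668, -0.0, -0.0]
ft_force: [0.6, 0.5, 0.1]
grip_width: 0.0438
grip_force: 0.0
```

>>> move_arm(moves="0 0 0 0 0 0 0.3;0 0 0 0 0 0 0.25;0 0 0 0 0 0 0.2;0 0 0 0 0 0 0.1;0 0 0 0 0 0 0.05;0 0 0 0 0 0 0;0 0 0 0 0 0 0;0 0 0 0 0 0 0", squeeze=45)

```text
time: 4.25
position: [0.451, -0.0648, 0.051]
tool_rot: [0.744, 0.668, 0.0, 0.0]
ft_force: [0.5, -0.0, 6.4]
grip_width: 0.0179
grip_force: 45.0
```

```bash
python3 - <<'E'
from m import *
c=cam('wrist','w2.png');
o=robot.get_obs();print(o['position'],o['tool_rot'],o['time'],o['grip_width'],o['grip_force'],o['ft_force'],o['moment'])
E
```

```text
[ 0.45095732 -0.06480142  0.05103401] [7.43921095e-01 6.68267292e-01 2.28677807e-04 4.22871080e-04] 4.3 0.017939639817362133 44.9933471577242 [0.63483792 0.31979329 6.54846392] [ 0.04969927 -0.00104371 -0.0426464 ]
```

View pics/w2.png

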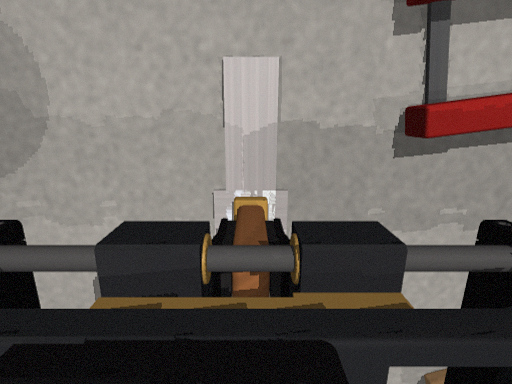

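The lifter is gripped (17.9 mm, 45 N), with the blade tip edge at about (224–280, 57). Next I lift it and carry it to the front of the blue rack.

>>> move_arm(moves="0 0 -0.05 0 0 0 0;0 0 -0.2 0 0 0 0;0 0 -0.4 0 0 0 0;0 0 -0.6 0 0 0 0;0 0 -0.75 0 0 0 0;0 0 -0.8 0 0 0 0")

```text
time: 4.9
position: [0.451, -0.0649, 0.1318]
tool_rot: [0.744, 0.668, 0.0, 0.001]
ft_force: [0.3, -0.5, -0.5]
grip_width: 0.0178
grip_force: 45.0
```

>>> move_arm(moves="0.08 0 0 0 0 0 0;0.24 0 0 0 0 0 0;0.43 0 0 0 0 0 0;0.62 0 0 0 0 0 0;0.81 0 0 0 0 0 0;1 0 0 0 0 0 0")

```text
time: 5.5
position: [0.4603, 0.0361, 0.1294]
tool_rot: [0.744, 0.668, -0.001, -0.001]
ft_force: [0.3, 0.2, -1.0]
grip_width: 0.0177
grip_force: 45.0
```

>>> move_arm(moves="0.19 0 0 0 0 0 0;0.38 0 0 0 0 0 0;0.57 0 0 0 0 0 0;0.74 0 0 0 0 0 0;0.9 0 0 0 0 0 0;1 0 0 0 0 0 0")

```text
time: 6.1
position: [0.4709, 0.1356, 0.1294]
tool_rot: [0.744, 0.669, -0.001, -0.001]
ft_force: [-0.4, -0.2, -1.7]
grip_width: 0.0179
grip_force: 45.0
```

>>> move_arm(moves="0.1 0 0 0 0 0.04 0;0.2 0 0 0 0 0.12 0;0.32 0 0 0 0 0.21 0;0.42 0 0 0 0 0.3 0;0.52 0 0 0 0 0.39 0;0.6 0 0 0 0 0.48 0;0.66 0 0 0 0 0.57 0;0.7 0 0 0 0 0.66 0;0.72 0 0 0 0 0.73 0;0.72 0 0 0 0 0.77 0;0.72 0 0 0 0 0.79 0;0.72 0 0 0 0 0.79 0")

```text
time: 7.3
position: [0.4789, 0.2057, 0.1297]
tool_rot: [0.994, 0.111, -0.001, 0.0]
ft_force: [0.4, 0.6, -2.0]
grip_width: 0.018
grip_force: 45.0
```

```bash
python3 - <<'E'
from m import *
c=cam('wrist','w3.png'); cam('top','t3.png')
o=robot.get_obs();print(o['position'],o['tool_rot'],o['time'],o['grip_width'],o['ft_force'],o['moment'])
im=c['image']
m=mask(im,(105,150,60),(125,255,255),(0,0,512,230)); print(rect(m,c,.032))
E
```

```text
[0.4791097  0.2056852  0.12992568] [ 9.93757656e-01  1.11557744e-01 -7.65027255e-04  7.91783086e-05] 7.4 0.017899333685376953 [-0.15444359  0.09084564 -2.38418318] [-0.01969859  0.00711398 -0.00923299]
(array([625.5, 240.8]), array([10.2, 83.3]), 12.67, 1485)
```

View pics/w3.png

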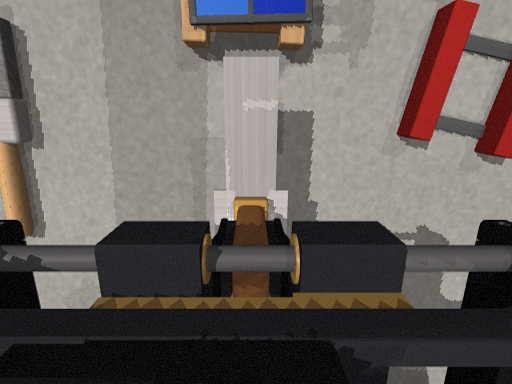

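The wrist view shows the blade tip edge at (224–280, 57). The blue pane's near edge is around row 20, columns 190–312. The rack's rail ends are at about (183–206, 42) and (280–304, 45).

```bash
python3 - <<'E'
from m import *
c=cam('wrist');im=c['image'];t=cam('top')
o=robot.get_obs();p=o['position'];q=o['tool_rot'];psi=2*np.arctan2(q[1],q[0]);print('psi',np.degrees(psi),p)
X=np.array([np.cos(psi),np.sin(psi)]);Y=np.array([-X[1],X[0]])
def tl(w): d=np.array(w)[:2]-p[:2]; return np.round([1000*d@X,1000*d@Y],1)
zb=p[2]-.051+.003
for u in(224,280): print('tip',tl(ray(c,u,57,zb)))
for v in (10,20,28,32,36,40,44):
    r=mask(im,(8,70,60),(25,220,255),(170,0,330,60))[v]; u=np.where(r)[0]; s=np.split(u,np.where(np.diff(u)>1)[0]+1)
    print(v,[(a[0],a[-1]) for a in s if len(a)>2])
b=mask(im,(105,150,60),(125,255,255),(0,0,512,60))
u=np.where(b[8])[0];print('blue row8',u.min(),u.max(),tl(ray(c,u.min(),8,.032)),tl(ray(c,u.max()+1,8,.032)))
# from top: pane, rail corners
m=mask(t['image'],(105,150,60),(125,255,255),(105,90,180,165)); print('top pane',rect(m,t,.032)); r=rect(m,t,.032)[0]/1000; print('pane in tool',tl(r))
print('row',im[0:60:3,250].tolist())
E
```

```text
psi 12.792962026036962 [0.47939391 0.20567693 0.13019871]
tip [106.7  18.5]
tip [106.6 -17.4]
10 [(np.int64(181), np.int64(188))]
20 [(np.int64(182), np.int64(189))]
28 [(np.int64(182), np.int64(304))]
32 [(np.int64(182), np.int64(209)), (np.int64(241), np.int64(243)), (np.int64(253), np.int64(304))]
36 [(np.int64(182), np.int64(209)), (np.int64(278), np.int64(304))]
40 [(np.int64(183), np.int64(209)), (np.int64(278), np.int64(303))]
44 [(np.int64(186), np.int64(209)), (np.int64(277), np.int64(302))]
blue row8 196 304 [150.5  43.5] [150.3 -40.4]
top pane (array([659.7, 247.9]), array([78.9, 85.5]), 14.56, 1122)
pane in tool [185.2   1.3]
row [[78, 79, 79], [81, 79, 78], [81, 81, 81], [81, 78, 82], [81, 83, 80], [85, 83, 86], [80, 81, 82], [76, 79, 80], [31, 27, 26], [82, 51, 27], [83, 52, 32], [66, 59, 53], [70, 70, 66], [65, 62, 61], [71, 67, 66], [69, 67, 64], [67, 64, 64], [130, 128, 121], [132, 128, 122], [172, 167, 165]]
```

>>> move_arm(moves="0 0.02 0.08 0 0 -0.01 0;0 0.037 0.25 0 0 -0.016 0;0 0.037 0.42 0 0 -0.016 0;0 0.037 0.56 0 0 -0.016 0;0 0.037 0.64 0 0 -0.016 0;0 0.037 0.66 0 0 -0.016 0;0 0.037 0.66 0 0 -0.016 0;0 0.037 0.66 0 0 -0.016 0")

```text
time: 8.3
position: [0.481, 0.2022, 0.065]
tool_rot: [0.992, 0.124, 0.001, -0.0]
ft_force: [0.1, 0.1, -1.2]
grip_width: 0.0177
grip_force: 45.0
```

```bash
python3 - <<'E'
from m import *
c=cam('wrist','w4.png');im=c['image'];t=cam('top')
o=robot.get_obs();p=o['position'];q=o['tool_rot'];psi=2*np.arctan2(q[1],q[0]);print('psi',np.degrees(psi),p,q,o['ft_force'])
X=np.array([np.cos(psi),np.sin(psi)]);Y=np.array([-X[1],X[0]])
def tl(w): d=np.array(w)[:2]-p[:2]; return np.round([1000*d@X,1000*d@Y],1)
m=mask(t['image'],(105,150,60),(125,255,255),(105,90,180,165)); r=rect(m,t,.032); print(r,'pane in tool',tl(r[0]/1000))
b=mask(im,(105,150,60),(125,255,255),(0,0,512,120)); r=rect(b,c,.032); print(r)
for v in (5,15,25,30,35,40):
    u=np.where(b[v])[0]
    if len(u): print(v,u.min(),u.max(),tl(ray(c,u.min(),v,.032)),tl(ray(c,u.max()+1,v,.032)))
E
```

```text
psi 14.218427979753196 [0.48101634 0.20223594 0.06518883] [ 9.92311772e-01  1.23761022e-01  7.44880900e-04 -4.44165780e-05] [-0.43096702  0.04166113 -2.00430125]
(array([659.9, 247.7]), array([78.7, 84.7]), 14.0, 1131) pane in tool [1.846e+02 1.000e-01]Traceback (most recent call last):
  File "<stdin>", line 7, in <module>
  File "m.py", line 7, in rect
    r=cv2.minAreaRect((w*1000).astype(np.float32)); return np.round(r[0],1),np.round(r[1],1),round(r[2],2),len(pts)
cv2.error: OpenCV(4.12.0) /io/opencv/modules/imgproc/src/convhull.cpp:143: error: (-215:Assertion failed) total >= 0 && (depth == CV_32F || depth == CV_32S) in function 'convexHull'
```

View pics/w4.png

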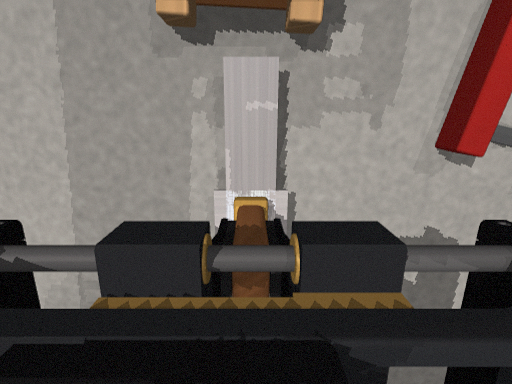

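The wrist view shows the blade (columns 224–280) lined up inside the rack channel, whose inner edges are at about columns 196 and 290. I can go in.

>>> move_arm(moves="0.06 0 0 0 0 0 0;0.14 0 0 0 0 0 0;0.23 0 0 0 0 0 0;0.32 0 0 0 0 0 0;0.41 0 0 0 0 0 0;0.5 0 0 0 0 0 0;0.59 0 0 0 0 0 0;0.68 0 0 0 0 0 0;0.77 0 0 0 0 0 0;0.86 0 0 0 0 0 0;0.94 0 0 0 0 0 0;1 0 0 0 0 0 0")

```text
time: 9.6
position: [0.5783, 0.2269, 0.0645]
tool_rot: [0.992, 0.124, 0.0, -0.0]
ft_force: [0.0, -0.4, -2.4]
grip_width: 0.0176
grip_force: 45.0
```

>>> move_arm(moves="0.05 0 0 0 0 0 0;0.08 0 0 0 0 0 0;0.08 0 0 0 0 0 0;0.08 0 0 0 0 0 0")

```text
time: 10.0
position: [0.5847, 0.2285, 0.0644]
tool_rot: [0.992, 0.124, -0.0, 0.0]
ft_force: [-0.3, 0.0, -1.7]
grip_width: 0.0177
grip_force: 45.0
```

```bash
python3 - <<'E'
from m import *
c=cam('wrist','w5.png');im=c['image'];t=cam('top','t5.png')
o=robot.get_obs();p=o['position'];q=o['tool_rot'];psi=2*np.arctan2(q[1],q[0]);print('psi',np.degrees(psi),p,q,o['ft_force'])
X=np.array([np.cos(psi),np.sin(psi)]);Y=np.array([-X[1],X[0]])
def tl(w): d=np.array(w)[:2]-p[:2]; return np.round([1000*d@X,1000*d@Y],1)
b=mask(im,(105,150,60),(125,255,255),(0,0,512,200)); r=rect(b,c,.032); print(r,tl(r[0]/1000))
E
```

```text
psi 14.210093813620738 [0.58467321 0.22853492 0.0644112 ] [ 9.92320963e-01  1.23688876e-01 -4.09920420e-04  2.93624092e-05] [-0.53972609  0.71073125 -2.98934714]
(array([659.9, 249.3]), array([77.7, 83.6]), 13.93, 13418) [78.   1.7]
```

View pics/w5.png

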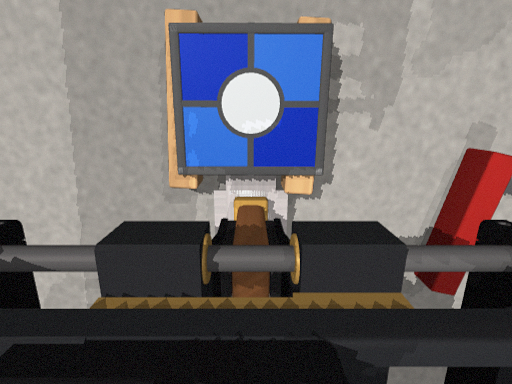

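The pane is aligned over the blade, its pale centre at (251,103) and its near edge at row 175. The blade is clear of the rails, so I lift.

>>> move_arm(moves="0 0 -0.04 0 0 0 0;0 0 -0.07 0 0 0 0;0 0 -0.09 0 0 0 0;0 0 -0.1 0 0 0 0;0 0 -0.11 0 0 0 0;0 0 -0.12 0 0 0 0;0 0 -0.13 0 0 0 0;0 0 -0.15 0 0 0 0;0 0 -0.18 0 0 0 0;0 0 -0.21 0 0 0 0;0 0 -0.23 0 0 0 0;0 0 -0.23 0 0 0 0")

```text
time: 11.3
position: [0.5856, 0.2287, 0.0881]
tool_rot: [0.992, 0.124, 0.001, -0.0]
ft_force: [-0.3, 0.1, -3.4]
grip_width: 0.0176
grip_force: 45.0
```

```bash
cat > p.py <<'E'
from m import *
import sys
def state(zp):
    c=cam('wrist',sys.argv[1] if len(sys.argv)>1 else None)
    o=robot.get_obs();p=o['position'];q=o['tool_rot'];psi=2*np.arctan2(q[1],q[0]);print('t',o['time'],'psi',round(np.degrees(psi),2),np.round(p*1000,1),'q',np.round(q,4),'F',np.round(o['ft_force'],1),np.round(o['moment'],2))
    X=np.array([np.cos(psi),np.sin(psi)]);Y=np.array([-X[1],X[0]])
    tl=lambda w:np.round([1000*(np.array(w)[:2]-p[:2])@X,1000*(np.array(w)[:2]-p[:2])@Y],1)
    b=mask(c['image'],(105,150,60),(125,255,255),(0,0,512,200)); r=rect(b,c,p[2]-.051+.009 if zp is None else zp); print('pane',r,tl(r[0]/1000))
    return c,o,tl
E
python3 -c "
from p import *
state(None)"
```

```text
t 11.35 psi 14.21 [585.4 228.7  87.9] q [ 9.923e-01  1.237e-01  3.000e-04 -0.000e+00] F [ 0.1 -0.5 -2.8] [-0.    0.12  0.02]
pane (array([661. , 249.5]), array([77.2, 83.8]), 14.12, 12132) [78.4  1.6]
```

The pane is on the blade and level. Next I raise it and carry it smoothly to the red rack.

>>> move_arm(moves="0 0 -0.02 0 0 0 0;0 0 -0.06 0 0 0 0;0 0 -0.11 0 0 0 0;0 0 -0.16 0 0 0 0;0 0 -0.21 0 0 0 0;0 0 -0.24 0 0 0 0;0 0 -0.25 0 0 0 0")

```text
time: 12.05
position: [0.5855, 0.2287, 0.1132]
tool_rot: [0.992, 0.124, 0.001, -0.0]
ft_force: [-0.3, 0.0, -2.9]
grip_width: 0.0175
grip_force: 45.0
```

>>> move_arm(moves="-0.01 0.02 0 0 0 0 0;-0.03 0.06 0 0 0 0 0;-0.08 0.15 0 0 0 0 0;-0.13 0.24 0 0 0 0 0;-0.18 0.35 0 0 0 0 0;-0.24 0.46 0 0 0 0 0;-0.3 0.56 0 0 0 0 0;-0.35 0.67 0 0 0 0 0;-0.4 0.76 0 0 0 0 0;-0.44 0.84 0 0 0 0 0;-0.47 0.89 0 0 0 0 0;-0.48 0.91 0 0 0 0 0")

```text
time: 13.25
position: [0.5608, 0.128, 0.1126]
tool_rot: [0.992, 0.123, -0.0, -0.0]
ft_force: [0.5, -0.0, -3.3]
grip_width: 0.0177
grip_force: 45.0
```

>>> move_arm(moves="-0.01 0.02 0 0 0 0.003 0;-0.03 0.06 0 0 0 0.01 0;-0.08 0.15 0 0 0 0.023 0;-0.13 0.24 0 0 0 0.038 0;-0.18 0.35 0 0 0 0.055 0;-0.24 0.46 0 0 0 0.073 0;-0.3 0.56 0 0 0 0.09 0;-0.35 0.67 0 0 0 0.108 0;-0.4 0.76 0 0 0 0.123 0;-0.44 0.84 0 0 0 0.136 0;-0.47 0.89 0 0 0 0.143 0;-0.48 0.91 0 0 0 0.146 0")

```text
time: 14.45
position: [0.5366, 0.028, 0.1125]
tool_rot: [1.0, 0.009, -0.0, -0.0]
ft_force: [-0.4, 0.2, -3.4]
grip_width: 0.0174
grip_force: 45.0
```

```bash
cat > r.py <<'E'
from p import *
c,o,tl=state(None); im=c['image']
f=lambda im,roi:mask(im,(0,150,20),(8,255,255),roi)|mask(im,(172,150,20),(180,255,255),roi)
m=f(im,(0,0,512,225))
for v in range(5,225,15):
    u=np.where(m[v])[0]
    if len(u):
        s=np.split(u,np.where(np.diff(u)>3)[0]+1); print(v,[(int(a[0]),int(a[-1]),int(cv2.cvtColor(im,cv2.COLOR_RGB2HSV)[v,(a[0]+a[-1])//2,2])) for a in s if len(a)>3])
E
python3 r.py w6.png
```

```text
t 14.5 psi 1.01 [536.7  28.  112.6] q [ 1.      0.0088 -0.      0.    ] F [-0.1  0.2 -2.7] [-0.06  0.14  0.03]
pane (array([614.4,  31. ]), array([77.1, 83.7]), 0.9, 12154) [77.7  1.6]
```

View pics/w6.png

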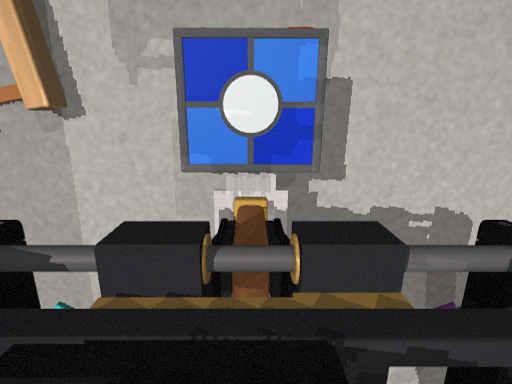

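The pane rides level over the red rack, its pale centre at (250,104). It hides the rack, so I cross-check the rack position using the saved wrist view w1.

```bash
cat > x.py <<'E'
from m import *
from scipy.spatial.transform import Rotation as Ro
def W(p,q):
    T=np.eye(4);T[:3,:3]=Ro.from_quat(q).as_matrix();T[:3,3]=p;return T
n=cam('wrist');o=robot.get_obs();M=np.array(n['extrinsics'])@W(o['position'],o['tool_rot'])
T=M@np.linalg.inv(W([.44658386,-.06440983,.23348403],[.739816235,.672808986,-2.4e-5,-8.4e-5]))
c=dict(intrinsics=n['intrinsics'],extrinsics=T); print(np.round(T,3)[:3].tolist())
im=cv2.imread('pics/w1.png')[:,:,::-1].copy(); h=cv2.cvtColor(im,cv2.COLOR_RGB2HSV)
for roi in((320,20,450,75),(320,85,450,140)):
    m=mask(im,(0,130,20),(8,255,255),roi)|mask(im,(172,130,20),(180,255,255),roi)
    v=h[:,:,2][m>0]; print('V pct',np.percentile(v,[5,25,50,75,95]))
    for col in(345,380,415,428): 
        r=np.where(m[:,col])[0]; print(col,r.min(),r.max(),h[r.min():r.max()+1,col,2].tolist())
    for t in(20,135,165): print(t,rect(m*(h[:,:,2]>t),c,.026))
im=cv2.imread('pics/top0.png')[:,:,::-1].copy();h=cv2.cvtColor(im,cv2.COLOR_RGB2HSV)
for col in(225,263): print(col,[(int(r),h[r,col].tolist()) for r in list(range(114,122))+list(range(162,176))])
E
python3 x.py
```

```text
[[0.995, -0.097, -0.001, -0.449], [0.093, 0.961, -0.26, 0.052], [0.026, 0.259, 0.966, -0.384]]
V pct [ 49. 139. 149. 152. 156.]
345 40 60 [157, 153, 151, 149, 146, 146, 145, 144, 145, 143, 149, 143, 148, 147, 147, 148, 135, 94, 54, 45, 46]
380 35 55 [137, 150, 155, 151, 151, 153, 150, 149, 151, 149, 149, 149, 145, 145, 147, 147, 146, 124, 78, 47, 47]
415 31 51 [162, 162, 156, 154, 154, 155, 154, 155, 155, 154, 153, 156, 154, 152, 153, 154, 144, 110, 68, 51, 57]
428 29 47 [149, 156, 159, 157, 153, 155, 153, 153, 155, 156, 151, 155, 154, 152, 154, 154, 148, 128, 75]
20 (array([611.1,  68.8]), array([114.9,  22.1]), 1.13, 2073)
135 (array([614.9,  70.9]), array([106.9,  17.7]), 1.15, 1588)Traceback (most recent call last):
  File "x.py", line 14, in <module>
    for t in(20,135,165): print(t,rect(m*(h[:,:,2]>t),c,.026))
                                  ~~~~^^^^^^^^^^^^^^^^^^^^^^^
  File "m.py", line 7, in rect
    r=cv2.minAreaRect((w*1000).astype(np.float32)); return np.round(r[0],1),np.round(r[1],1),round(r[2],2),len(pts)
cv2.error: OpenCV(4.12.0) /io/opencv/modules/imgproc/src/convhull.cpp:143: error: (-215:Assertion failed) total >= 0 && (depth == CV_32F || depth == CV_32S) in function 'convexHull'
```

The two views agree on the red rack: centre about (615.5, 31.2) mm, yaw about 1.1°. I now lower the pane gently.

>>> move_arm(moves="0.01 0 0.02 0 0 -0.002 0;0.01 0 0.06 0 0 -0.002 0;0.01 0 0.11 0 0 -0.002 0;0.01 0 0.16 0 0 -0.002 0;0.01 0 0.21 0 0 -0.002 0;0.01 0 0.26 0 0 -0.002 0;0.01 0 0.3 0 0 -0.002 0;0.01 0 0.33 0 0 -0.002 0;0.01 0 0.34 0 0 -0.002 0;0.01 0 0.34 0 0 -0.002 0")

```text
time: 15.55
position: [0.5378, 0.0286, 0.0784]
tool_rot: [1.0, 0.011, -0.0, -0.0]
ft_force: [0.2, 0.3, -2.8]
grip_width: 0.0179
grip_force: 45.0
```

```bash
python3 r.py w7.png
```

```text
t 15.6 psi 1.25 [537.9  28.6  78.6] q [9.999e-01 1.090e-02 1.000e-04 0.000e+00] F [-0.6 -0.9 -3.2] [ 0.03  0.12 -0.02]
pane (array([615.2,  31.9]), array([77.7, 83.5]), 1.02, 12155) [77.3  1.6]
20 [(171, 202, 173), (294, 325, 172)]
35 []
50 []
65 []
80 []
95 []
110 []
125 []
140 []
155 []
```

```bash
python3 - <<'E'
from m import *
c=cam('wrist');im=c['image']
a=ray(c,171,20,.026);b=ray(c,326,20,.026);print(a,b,(a+b)/2)
h=cv2.cvtColor(im,cv2.COLOR_RGB2HSV)
for u in(180,310): 
  col=[(v,h[v,u].tolist()) for v in range(0,34,2)];print(u,col)
E
```

```text
[0.66601131 0.08331107 0.026     ] [ 0.66798998 -0.0152486   0.026     ] [0.66700064 0.03403124 0.026     ]
180 [(0, [19, 18, 155]), (2, [19, 18, 156]), (4, [17, 15, 152]), (6, [21, 17, 153]), (8, [20, 15, 154]), (10, [20, 15, 154]), (12, [35, 11, 144]), (14, [1, 215, 177]), (16, [1, 203, 178]), (18, [1, 205, 178]), (20, [0, 206, 176]), (22, [1, 204, 176]), (24, [1, 202, 177]), (26, [1, 213, 176]), (28, [0, 36, 98]), (30, [20, 8, 97]), (32, [135, 5, 93])]
310 [(0, [18, 17, 147]), (2, [20, 15, 151]), (4, [19, 14, 151]), (6, [21, 17, 151]), (8, [12, 17, 153]), (10, [9, 12, 147]), (12, [24, 9, 142]), (14, [1, 211, 175]), (16, [2, 199, 169]), (18, [1, 205, 167]), (20, [2, 201, 169]), (22, [1, 204, 166]), (24, [0, 200, 168]), (26, [1, 204, 170]), (28, [2, 98, 101]), (30, [60, 3, 88]), (32, [90, 3, 85])]
```

>>> move_arm(moves="0.01 -0.01 0.005 0 0 0 0;0.012 -0.01 0.015 0 0 0 0;0.012 -0.01 0.025 0 0 0 0;0.012 -0.01 0.035 0 0 0 0;0.012 -0.01 0.042 0 0 0 0;0.012 -0.01 0.049 0 0 0 0;0.012 -0.01 0.056 0 0 0 0;0.012 -0.01 0.07 0 0 0 0;0.012 -0.01 0.09 0 0 0 0;0.012 -0.01 0.12 0 0 0 0;0.012 -0.01 0.145 0 0 0 0;0.012 -0.01 0.145 0 0 0 0")

```text
time: 16.85
position: [0.5386, 0.0297, 0.0636]
tool_rot: [1.0, 0.011, -0.001, -0.0]
ft_force: [0.4, -0.3, -1.5]
grip_width: 0.018
grip_force: 45.0
```

```bash
python3 - w8.png <<'E'
from p import *
state(.032)
E
```

```text
t 16.9 psi 1.25 [538.8  29.7  63.7] q [ 9.999e-01  1.090e-02 -3.000e-04 -1.000e-04] F [ 0.5 -0.  -2.3] [ 0.02 -0.   -0.01]
pane (array([616.3,  33. ]), array([77.4, 83.6]), 1.09, 13541) [77.6  1.6]
```

The pane sits within 0.2 mm of the rack centre and the blade is free. I withdraw the lifter and set it down.

>>> move_arm(moves="-0.03 0 0 0 0 0 0;-0.09 0 0 0 0 0 0;-0.18 0 0 0 0 0 0;-0.27 0 0 0 0 0 0;-0.36 0 0 0 0 0 0;-0.45 0 0 0 0 0 0;-0.54 0 0 0 0 0 0;-0.63 0 0 0 0 0 0;-0.72 0 0 0 0 0 0;-0.81 0 0 0 0 0 0;-0.9 0 0 0 0 0 0;-0.95 0 0 0 0 0 0")

```text
time: 18.1
position: [0.4427, 0.0277, 0.064]
tool_rot: [1.0, 0.011, -0.001, -0.0]
ft_force: [-0.2, -0.3, -1.7]
grip_width: 0.018
grip_force: 45.0
```

>>> move_arm(moves="-0.1 0 0 0 0 0 0;-0.2 0 0 0 0 0 0;-0.25 0 0 0 0 0 0;-0.25 0 0.03 0 0 0 0;-0.25 0 0.07 0 0 0 0;-0.25 0 0.1 0 0 0 0;-0.25 0 0.11 0 0 0 0;-0.25 0 0.117 0 0 0 0;-0.25 0 0.122 0 0 0 0;-0.25 0 0.126 0 0 0 0;-0.25 0 0.128 0 0 0 0;-0.25 0 0.128 0 0 0 0")

```text
time: 19.3
position: [0.4191, 0.0271, 0.0513]
tool_rot: [1.0, 0.011, 0.0, 0.0]
ft_force: [0.1, -0.3, -2.3]
grip_width: 0.0179
grip_force: 45.0
```

```bash
python3 - w9.png <<'E'
from p import *
state(.032)
E
```

```text
t 19.35 psi 1.25 [419.1  27.1  51.3] q [9.999e-01 1.090e-02 1.000e-04 0.000e+00] F [ 0.  -0.2 -1.4] [0.04 0.01 0.  ]Traceback (most recent call last):
  File "<stdin>", line 2, in <module>
  File "p.py", line 8, in state
    b=mask(c['image'],(105,150,60),(125,255,255),(0,0,512,200)); r=rect(b,c,p[2]-.051+.009 if zp is None else zp); print('pane',r,tl(r[0]/1000))
                                                                   ~~~~^^^^^^^^^^^^^^^^^^^^^^^^^^^^^^^^^^^^^^^^^^
  File "m.py", line 7, in rect
    r=cv2.minAreaRect((w*1000).astype(np.float32)); return np.round(r[0],1),np.round(r[1],1),round(r[2],2),len(pts)
cv2.error: OpenCV(4.12.0) /io/opencv/modules/imgproc/src/convhull.cpp:143: error: (-215:Assertion failed) total >= 0 && (depth == CV_32F || depth == CV_32S) in function 'convexHull'
```

>>> move_arm(moves="0 0 0.003 0 0 0 0;0 0 0.006 0 0 0 0;0 0 0.009 0 0 0 0;0 0 0.009 0 0 0 0")

```text
time: 19.75
position: [0.4191, 0.0271, 0.051]
tool_rot: [1.0, 0.011, 0.0, 0.0]
ft_force: [-0.7, 0.6, 7.1]
grip_width: 0.0174
grip_force: 45.0
```

Touchdown. I release and rise.

>>> move_arm(moves="0 0 0 0 0 0 0.25;0 0 0 0 0 0 0.3;0 0 0 0 0 0 0.4;0 0 0 0 0 0 0.5;0 0 0 0 0 0 0.55;0 0 0 0 0 0 0.55")

```text
time: 20.35
position: [0.419, 0.0271, 0.0503]
tool_rot: [1.0, 0.011, -0.0, -0.0]
ft_force: [-0.1, -0.4, -0.1]
grip_width: 0.0455
grip_force: 0.0
```

>>> move_arm(moves="0 0 -0.05 0 0 0 0.55;0 0 -0.2 0 0 0 0.55;0 0 -0.4 0 0 0 0.55;0 0 -0.6 0 0 0 0.55;0 0 -0.8 0 0 0 0.55;0 0 -1 0 0 0 0.55")

```text
time: 20.95
position: [0.4187, 0.0271, 0.1514]
tool_rot: [1.0, 0.011, -0.0, -0.0]
ft_force: [-0.4, -0.5, 0.1]
grip_width: 0.0481
grip_force: 0.0
```

>>> move_arm(moves="0 0 -0.3 0 0 0 0.55;0 0 -0.6 0 0 0 0.55;0 0 -0.6 0 0 0 0.55;0 0 -0.6 0 0 0 0.55")

```text
time: 21.35
position: [0.419, 0.0271, 0.211]
tool_rot: [1.0, 0.011, 0.001, 0.0]
ft_force: [0.6, 0.3, -0.8]
grip_width: 0.048
grip_force: 0.0
```

```bash
python3 - w10.png <<'E'
from p import *
state(.032)
c=cam('scene','s10.png')
a=cv2.imread('pics/w10.png');b=cv2.imread('pics/s10.png')[120:384,130:400]
cv2.imwrite('pics/f.png',np.hstack([cv2.resize(a,(430,322)),cv2.resize(b,(330,322))]))
E
```

```text
t 21.4 psi 1.25 [418.3  27.2 210.2] q [ 9.999e-01  1.090e-02 -3.000e-04 -1.000e-04] F [-0.1 -0.   0. ] [0.07 0.01 0.  ]
pane (array([590. ,  32.5]), array([26.5, 83.8]), 1.16, 2085) [171.8   1.5]
```

View pics/f.png

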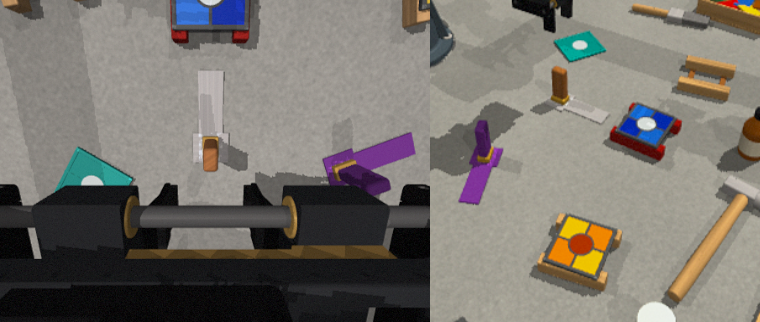

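The final picture shows the blue pane square on the red rack, the lifter upright and flat on the bench clear of the rack, and the amber pane undisturbed.

```bash
python3 -c "
from rig import robot
print(robot.hand_in())"
```

```text
the job is handed in; nothing more can be done
None
```

I handed the job in at about 21 s of the 56 s allowed: the blue pane is square and centred on the red rack (within about 1 mm by the camera measurements), the lifter stands flat on the bench clear of the rack, and the amber pane was not touched.

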